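# Rock a stuck coffee tamper out of its drawer nest

## Robot

A 7-joint arm with a two-finger parallel gripper is mounted at the origin on the work surface. World frame = base frame: x ahead of the robot, y to its left, z up, the work surface at z = 0. Lengths are in m, angles in rad, forces in N, time in s.
With the tool pointing down it reaches from about 0.35 to 0.9 m from the base axis. Payload 7.2 kg.
Tool frame: the origin (TCP) lies midway between the tips of the shut fingers; the grasp point (between the pads) lies 19 mm behind it; z points along the fingers, y is the line along which they close (so a half turn about z gives the same grasp; the last joint's range is limited). The gripper opens to 88 mm and grips with 3 to 60 N. Pads are 20 mm wide; open, the fingers measure 115 mm over their backs; the gripper's body (75 mm by 178 mm) begins 61 mm behind the grasp point.
Start: joints at [1.127, 0.411, -0.013, 1.596, 0.006, 1.134, -0.082], TCP at [0.229, -0.581, 0.223] pointing down, gripper open.
Joint ranges: [-2.95, 2.95], [-0.29, 1.99], [-1.47, 1.44], [0.14, 2.54], [-1.03, 4.17], [0.13, 1.85], [-2.86, 2.86]. Speed limits (rad/s): [2.39, 2.39, 3.01, 3.01, 3.14, 3.14, 3.14].

## Interface

Orientations are given as a unit quaternion [w, x, y, z].
In Python, from rig import env gives the robot as it stands.
- The arm moves only by the tool send_rows, never from a script. Its argument "increments" is a list of rows, each a list of 3 entries, a list of its own where there are three numbers: the turn, a rotation vector about the tool's x, y, z in degrees, then the shift along the tool's x, y, z in mm, then the closure, from 0 (fully open) to 1 (shut). In form: [[[wx, wy, wz], [dx, dy, dz], fingers], ...]. A call has exactly 10 rows; each row shifts and turns the commanded pose from where the row before left it, along the tool's axes as they then stand; what a row does not reach is not made up. A row lasts 1/8 s, in which the tool goes at most 62.5 mm and 10.7 degrees, less where a joint would pass 70% of its speed; a pose out of reach is approached as far as the arm can. A call is refused whole if a number of a shift passes 62.5 or a number of a turn 10.7, either way. A call with a gripper value outside its range is refused whole. The fingers move at their own pace and stop on an object; "squeeze" is the grip in N (left out, the last holds). Time passes only in rows, so rows that do not move let the fingers close, or fill a call up. It gives the time, the measured TCP pose, the force, the opening and the grip force at its end, in the units of the state.
- env.get_state(): the state, without advancing time (a new reading comes with each control period).
- env.capture(name): name is "side" or "top"; returns a dict with "frame" (480x640x3 uint8, red, green, blue), "fx", "fy", "cx", "cy" (pixels), "R" (3x3) and "t" (3): a world point X has camera coordinates R X + t. Camera axes: x right, y down, z forward; pixel columns grow to the right and rows downward; lengths in m; the calibration is good to about 2 mm. A picture is of the moment at which its call begins. There is no depth.
- env.job_done(): hands the job in; it is judged then, once.
Trained networks look in a picture, given as the dict that the camera call returned (one of the last four; its "shot" number tells which), for a name from the list of things; names that differ only in an ending like _2 or _b are one class to them, and where a whole thing is asked for, a point or a joint stands for the part that bears it (a point fixed in the world has none). Each returns a list of dicts, best first, with "score" (0 to 1); they miss things now and then, are a little off and sometimes report something else, mostly with a low value. They report only what shows in the picture. A call takes as long as a camera call.
- env.boxes_of(picture, label): "bbox" ([centre column, centre row, width, height] in pixels, round what is visible of it).
The state is a dict: "t": time; "qpos": joint angles; "qvel": joint speeds; "tau": joint torques, N m; "tcp_pos": TCP position; "tcp_rot": TCP orientation; "wrist_force": force on the tool from outside, world axes, zero at the start; "torque": the same for the moment, N m; "gripper_width": finger opening in m; "gripper_force": force on a finger pad.
Only numpy, scipy, OpenCV 4.12 (cv2) and the standard library are available. Lean on these libraries where they do the work, as an engineer would, in place of code of your own. Each camera call takes 0.05 s, during which the arm holds its last target. There are 200 camera calls.

## Task

Pull the coffee cabinet's drawer open by its brass handle, by at least 15 cm, then grip the tamper by its wooden handle: it is stuck fast in its nest, so do not pull it straight out, but rock it side to side between the rubber strips (first lean it well over to the left, at least 6 degrees, then to the right, as you see it looking from the robot, and so on) until it comes free. Finish while still holding it, upright and still, straight above its own nest and just clear of it with a gap of 1 to 5 cm underneath; leave the drawer open, the leveller in its nest, and the mug and the jar on the counter where they are.

Things in the scene. Friction and masses are not known exactly. Their poses are not given: they have to be found in the camera images.
- cabinet: Low dark wood coffee cabinet fixed on the counter, 300 deep x 340 wide x 132 mm high, with one pale wood drawer; a mug and a small pot stand on top at the back. Origin: on the counter, under the middle of its front face; x points into the cabinet (away from the robot), y to the left along the front, z up. Position and yaw vary.
- drawer (a joint): Opening of the drawer in m: 0 shut (as at the start) to 0.19 fully out; it slides along the cabinet's -x, towards the robot, needs about 4 N, and stays where it is left. Its front panel is 17 mm thick and its top edge lies 118 mm above the counter.
- drawer_handle (a point): Middle of the brass bar handle of the drawer: a round bar 10 mm thick, 120 mm long along the cabinet's y, 100 mm above the counter, its axis 40 mm in front of the drawer's front panel, on a post at each end (open underneath and above). Axes as the cabinet's. Moves with the drawer.
- nest_left (a point): Centre of the mouth of the left nest, level with its rim (54 mm above the counter). A grey square socket on the drawer's floor, walls 30 mm high, 63 mm (x) x 74 mm (y) inside; 85 mm behind the drawer front's inner face, 65 mm left of the drawer's middle. Axes as the cabinet's. Moves with the drawer. Which nest holds the tamper and which the leveller varies.
- nest_right (a point): The same for the right nest, 65 mm right of the drawer's middle. In each nest a black rubber strip runs along x on the left and one on the right, its middle 22 mm above the nest's floor. Sprung inwards at about 18 N each and yielding up to 5 mm, they pinch the 58 mm foot at two opposite points.
- tamper: The tamper: round steel foot 58 mm across and 30 mm high, thin brass neck, squared brown wooden handle 28 mm (x) x 24 mm (y) x 48 mm high, from 42 to 90 mm above the foot's underside; 0.25 to 0.45 kg. Origin: centre of the foot's underside, z up along the handle. At the start it stands fully down in one nest, turned up to 0.12 rad from the cabinet's yaw.
- tamper_grip (a point): Centre of the tamper's wooden handle, 66 mm above the foot's underside: the place to grip. Axes as the tamper's.
- tamper_top (a point): Centre of the top of the tamper's handle, 90 mm above the foot's underside.
- tamper_foot (a point): Centre of the underside of the tamper's foot. Pulled straight up it drags with some 25 to 45 N; leaning it about the cabinet's x axis slides one side of the foot up past its strip, so each lean lets it climb some 3 to 8 mm; it is free of the strips once the foot has risen about 24 mm, clear of the nest at 30 mm.
- leveller: The leveller in the other nest: a steel and black disc 58 mm across, 42 mm high, with no handle. Origin: centre of its underside. Stays in its nest.
- mug: White mug with a black face, 95 mm high, 92 mm across the foot, standing on the counter to one side of the drawer. Origin: centre of its underside.
- jar: Amber glass jar with a wooden cap, 76 mm across, 120 mm high, standing on the counter on the other side. Origin: centre of its underside.

How it is judged:
By the outcome, as a careful person would: the job done as asked, in the order asked, and still so for the second after the job is handed in, while the arm keeps its last pose, push and grip.
It also fails if it takes over 51 s, if anything falls off the work surface, if the arm or the gripper's body presses on something with over 40 N, if the wrist force passes 120 N, or if a joint passes its speed limit or range.

## Working session

There is one attempt and no reset: what is moved stays moved. The work goes in short steps, Python scripts to look and compute and a tool call to move; the robot and the scene stay as the last step left them, time stands still between calls to the robot, and variables do not carry over. Pictures are saved under pics/ and viewed, at most 10 in all, crops included, and the job is handed in when it is done.

Besides the shell and the picture viewer there is one more tool, called after "Call:" as name(argument=value, ...), one argument or row to a line, values as JSON. send_rows: Moves the arm, as the interface text tells. Its arguments: {"type":"object","properties":{"increments":{"type":"array","items":{"type":"array"}},"squeeze":{"type":"number"}},"required":["increments"]}

```bash
mkdir -p pics; ls; python3 - <<'E'
from rig import env
import cv2,numpy as np
s=env.get_state()
for k in("t","tcp_pos","tcp_rot","wrist_force","gripper_width"):print(k,s[k])
for n in("side","top"):
    p=env.capture(n);cv2.imwrite(f"pics/{n}0.png",p["frame"][:,:,::-1])
    print(n,p["fx"],p["fy"],p["cx"],p["cy"],np.round(p["R"],4).tolist(),np.round(p["t"],4).tolist())
    for l in("cabinet","drawer","drawer_handle","tamper","mug","jar"):
        print(l,[(np.round(d["bbox"],1).tolist(),round(d["score"],2)) for d in env.boxes_of(p,l)[:2]])
E
```

```text
pics
t 0.0
tcp_pos [ 0.22915433 -0.5809498   0.22182307]
tcp_rot [-7.55079964e-04  9.82396619e-01  1.86805429e-01 -2.09799595e-04]
wrist_force [-0.01713953  1.12867858 -0.33468424]
gripper_width 0.08777864917336739
side 542.8788595699251 542.8788595699251 316.1839989029761 248.0972879086667 [[-0.7067, 0.7071, 0.0226], [0.4397, 0.464, -0.769], [-0.5542, -0.5335, -0.6389]] [0.4166, -0.1807, 1.6984]
cabinet [([217.9, 302.1, 210.7, 179.5], 0.64)]
drawer [([285.9, 264.4, 75.7, 73.6], 0.74)]
drawer_handle [([288.8, 252.1, 71.0, 54.4], 0.7)]
tamper []
mug [([478.6, 346.1, 54.9, 53.4], 0.61)]
jar [([250.2, 173.2, 23.6, 45.2], 0.6)]
top 517.6616312521749 517.6616312521749 322.0142523347971 236.3103222957575 [[0.0197, -0.9998, 0.0043], [-0.9926, -0.0201, -0.1197], [0.1198, -0.0019, -0.9928]] [-0.0138, 0.607, 1.4242]
cabinet [([352.6, 160.2, 140.2, 145.0], 0.6)]
drawer [([359.8, 216.2, 123.2, 40.7], 0.77)]
drawer_handle [([360.7, 216.2, 122.0, 38.6], 0.73)]
tamper [([360.5, 213.9, 122.7, 37.1], 0.66)]
mug [([172.6, 270.1, 40.9, 30.6], 0.8), ([352.4, 160.7, 138.7, 147.5], 0.63)]
jar [([475.1, 296.3, 38.9, 27.6], 0.67)]
```

View pics/side0.png

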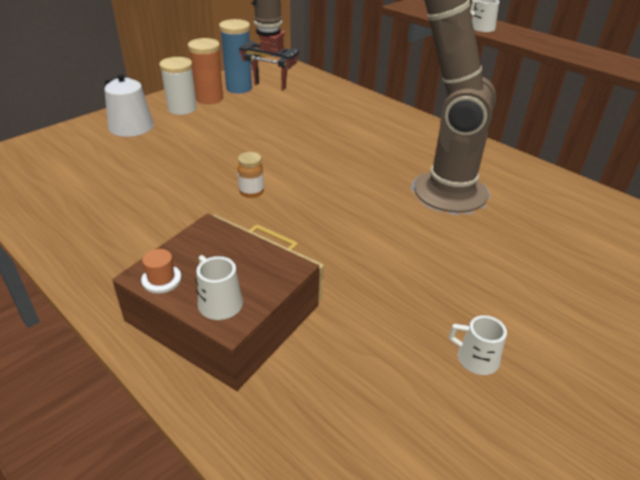

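View pics/top0.png

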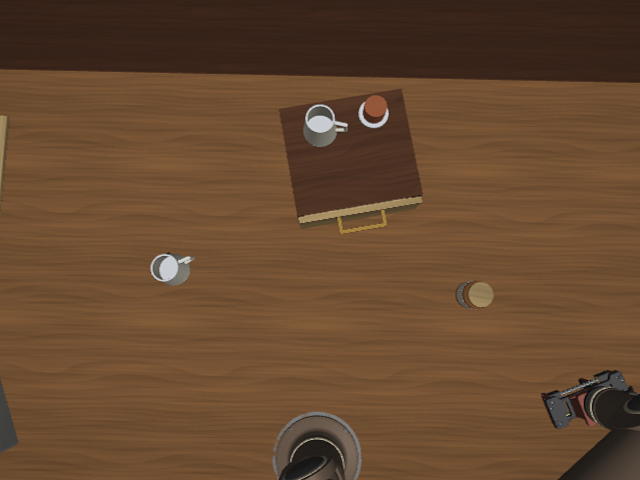

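The side view shows the shut cabinet, with the handle at about (272,237). In the top view the handle bar runs from (341,232) to (386,226). The mug is at (170,270) and the jar at (478,295), both clear of the drawer's path.

```bash
cat > h.py <<'E'
from rig import env
import cv2,numpy as np
from scipy.spatial.transform import Rotation as Ro
def unproj(p,uv,z):
    d=p["R"].T@np.array([(uv[0]-p["cx"])/p["fx"],(uv[1]-p["cy"])/p["fy"],1.])
    c=-p["R"].T@p["t"]; return c+d*(z-c[2])/d[2]
def proj(p,X):
    c=p["R"]@np.asarray(X)+p["t"]; return np.array([p["fx"]*c[0]/c[2]+p["cx"],p["fy"]*c[1]/c[2]+p["cy"]])
def rot(s): q=s["tcp_rot"]; return Ro.from_quat([q[1],q[2],q[3],q[0]])
def togo(pos,R,s=None):
    "turn (deg, tool axes) and shift (mm, in tool axes now) to reach pos,R"
    s=s or env.get_state(); r=rot(s)
    return np.degrees((r.inv()*R).as_rotvec()).round(1), (r.inv().apply(np.asarray(pos)-s["tcp_pos"])*1000).round(1)
E
python3 - <<'E'
from h import *
p=env.capture("top")
hsv=cv2.cvtColor(p["frame"],cv2.COLOR_RGB2HSV)
roi=np.zeros(hsv.shape[:2],np.uint8);roi[205:240,330:395]=1
m=((hsv[...,0]>15)&(hsv[...,0]<32)&(hsv[...,1]>140)&(hsv[...,2]>100)&(roi>0))
ys,xs=np.nonzero(m);print(len(xs),xs.min(),xs.max())
a=np.array([(x,ys[xs==x].max()-0.5) for x in range(344,384) if (xs==x).any()])
print(a[::5])
c=np.polyfit(a[:,0],a[:,1],1);u0,u1=xs.min(),xs.max()
P=[unproj(p,(u,np.polyval(c,u)-.8),.1) for u in(u0,u1)];print(P,np.mean(P,0))
d=P[0]-P[1];print("len",np.linalg.norm(d),"yaw bar",np.arctan2(-d[0],d[1]))
for uv in((280,109),(402,90),(298,217),(421,197)):print(unproj(p,uv,.132))
for l,uv in(("mug",(172,270)),("jar",(476,296))):print(l,unproj(p,uv,.06))
E
```

```text
308 337 386
[[344.  231.5]
 [349.  231.5]
 [354.  230.5]
 [359.  229.5]
 [364.  228.5]
 [369.  227.5]
 [374.  226.5]
 [379.  225.5]]
[array([ 0.61120949, -0.0417941 ,  0.1       ]), array([ 0.63665281, -0.17407891,  0.1       ])] [ 0.62393115 -0.1079365   0.1       ]
len 0.1347094339864244 yaw bar 0.1900169272454258
[0.94148892 0.11944662 0.132     ]
[ 1.00242709 -0.21193708  0.132     ]
[0.64584323 0.06309695 0.132     ]
[ 0.70637652 -0.26290031  0.132     ]
mug [0.50266187 0.40914663 0.06      ]
jar [ 0.44807833 -0.42692192  0.06      ]
```

```bash
cat >> h.py <<'E'
YAW=.185
CX=np.array([np.cos(YAW),np.sin(YAW),0]);CY=np.array([-np.sin(YAW),np.cos(YAW),0]);Z=np.array([0,0,1.])
HANDLE=Ro.from_matrix(np.c_[CY,CX,-Z])
def rows(pos,R,n,p0=None,R0=None):
    "equal small steps from the pose now to pos,R in n rows"
    s=env.get_state();r=R0 or rot(s);p=np.array(s["tcp_pos"] if p0 is None else p0)
    w=(r.inv()*R).as_rotvec()/n;d=(np.asarray(pos)-p)/n
    for i in range(n):
        print([np.degrees(w).round(1).tolist(),(r.inv().apply(d)*1000).round(0).tolist()]);r=r*Ro.from_rotvec(w)
E
python3 - <<'E'
from h import *
rows([.621,-.109,.2],HANDLE,14)
print(HANDLE.as_quat())
E
```

```text
[[0.0, 0.0, -5.6], [38.0, -21.0, 2.0]]
[[0.0, 0.0, -5.6], [40.0, -17.0, 2.0]]
[[0.0, 0.0, -5.6], [42.0, -13.0, 2.0]]
[[0.0, 0.0, -5.6], [43.0, -9.0, 2.0]]
[[0.0, 0.0, -5.6], [44.0, -5.0, 2.0]]
[[0.0, 0.0, -5.6], [44.0, -0.0, 2.0]]
[[0.0, 0.0, -5.6], [44.0, 4.0, 2.0]]
[[0.0, 0.0, -5.6], [43.0, 8.0, 2.0]]
[[0.0, 0.0, -5.6], [42.0, 12.0, 2.0]]
[[0.0, 0.0, -5.6], [41.0, 16.0, 2.0]]
[[0.0, 0.0, -5.6], [39.0, 20.0, 2.0]]
[[0.0, 0.0, -5.6], [37.0, 24.0, 2.0]]
[[0.0, 0.0, -5.6], [34.0, 28.0, 2.0]]
[[0.0, 0.0, -5.6], [31.0, 31.0, 2.0]]
[ 0.6387697   0.76939799  0.         -0.        ]
```

Call:
send_rows(
  increments=[
    [[0,0,-5.6],[38,-21,2],0.66],
    [[0,0,-5.6],[40,-17,2],0.66],
    [[0,0,-5.6],[42,-13,2],0.66],
    [[0,0,-5.6],[43,-9,2],0.66],
    [[0,0,-5.6],[44,-5,2],0.66],
    [[0,0,-5.6],[44,0,2],0.66],
    [[0,0,-5.6],[44,4,2],0.66],
    [[0,0,-5.6],[43,8,2],0.66],
    [[0,0,-5.6],[42,12,2],0.66],
    [[0,0,-5.6],[41,16,2],0.66],
  ],
  squeeze=30,
)

```text
t: 2.0
tcp_pos: [0.5111, -0.2435, 0.2028]
tcp_rot: [0.0, 0.779, 0.627, 0.0]
wrist_force: [-0.1, -0.1, -0.3]
gripper_width: 0.03
gripper_force: 0.0
```

Call:
send_rows(
  increments=[
    [[0,0,-5.6],[39,20,2],0.66],
    [[0,0,-5.6],[37,24,2],0.66],
    [[0,0,-5.6],[34,28,2],0.66],
    [[0,0,-5.6],[31,31,2],0.66],
    [[0,0,0],[0,0,0],0.66],
    [[0,0,0],[0,0,0],0.66],
    [[0,0,0],[0,0,0],0.66],
    [[0,0,0],[0,0,0],0.66],
    [[0,0,0],[0,0,0],0.66],
    [[0,0,0],[0,0,0],0.66],
  ],
)

```text
t: 3.25
tcp_pos: [0.6237, -0.1105, 0.1948]
tcp_rot: [0.0, 0.643, 0.766, -0.0]
wrist_force: [-0.1, -0.1, 1.2]
gripper_width: 0.0296
gripper_force: 0.0
```

```bash
python3 - <<'E'
from h import *
s=env.get_state();print(s["t"],s["tcp_pos"],s["gripper_width"],s["qpos"].round(2) if hasattr(s["qpos"],"round") else s["qpos"])
print(togo([.621,-.109,.081],HANDLE))
p=env.capture("top");q=env.capture("side")
for n,c in(("t",p),("s",q)):
  print(n,proj(c,[.621,-.109,.1]),[proj(c,np.array([.621,-.109,.1])+k*CY*.06).round(1) for k in(-1,1)])
a=cv2.resize(p["frame"][150:270,290:440],None,fx=3,fy=3);b=cv2.resize(q["frame"][180:300,220:370],None,fx=3,fy=3)
cv2.imwrite("pics/a.png",np.vstack([a,b])[:,:,::-1] if 0 else np.hstack([a[:,:400],b[:,:400]])[:,:,::-1])
E
```

```text
3.25 [ 0.62372851 -0.11050643  0.19476787] 0.029587934180642532 [ 0.43  0.49 -0.48  1.58  0.24  1.12  0.07]
(array([ 0. ,  0. , -0.7]), array([  2. ,  -2.4, 113.8]))
t [361.91069745 229.21744068] [array([383.7, 225.6]), array([340. , 232.8])]
s [277.09785273 233.97385868] [array([258.3, 225.3]), array([296.7, 242.9])]
```

View pics/a.png

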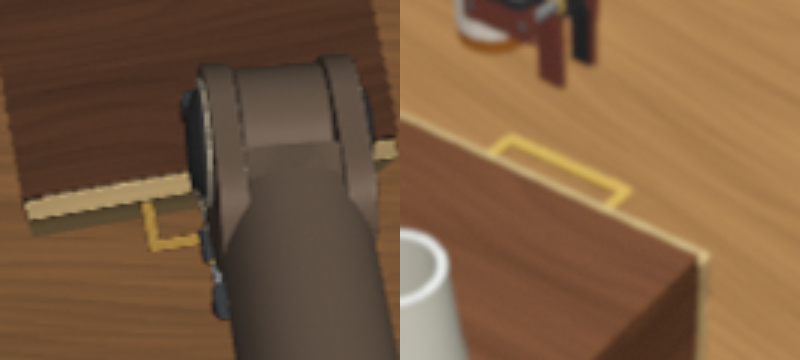

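The side view shows the bar ends at (257,226) and (297,243), within 1 px of the prediction, so I'll go down and grip it.

Call:
send_rows(
  increments=[
    [[0,0,-0.7],[2,-2,20],0.66],
    [[0,0,0],[0,0,24],0.66],
    [[0,0,0],[0,0,24],0.66],
    [[0,0,0],[0,0,24],0.66],
    [[0,0,0],[0,0,22],0.66],
    [[0,0,0],[0,0,0],0.66],
    [[0,0,0],[0,0,0],1],
    [[0,0,0],[0,0,0],1],
    [[0,0,0],[0,0,0],1],
    [[0,0,0],[0,0,0],1],
  ],
  squeeze=30,
)

```text
t: 4.6
tcp_pos: [0.6228, -0.1085, 0.0819]
tcp_rot: [0.001, 0.639, 0.77, 0.001]
wrist_force: [2.4, 0.8, 5.8]
gripper_width: 0.0091
gripper_force: 30.0
```

Call:
send_rows(
  increments=[
    [[0,0,0],[0,-8,0],1],
    [[0,0,0],[0,-18,0],1],
    [[0,0,0],[0,-23,0],1],
    [[0,0,0],[0,-25,0],1],
    [[0,0,0],[0,-25,0],1],
    [[0,0,0],[0,-25,0],1],
    [[0,0,0],[0,-25,0],1],
    [[0,0,0],[0,-20,0],1],
    [[0,0,0],[0,-12,0],1],
    [[0,0,0],[0,-2,0],1],
  ],
)

```text
t: 5.85
tcp_pos: [0.4419, -0.1439, 0.0818]
tcp_rot: [0.002, 0.639, 0.769, -0.0]
wrist_force: [3.9, -2.8, 3.5]
gripper_width: 0.0087
gripper_force: 30.0
```

Call:
send_rows(
  increments=[
    [[0,0,0],[0,0,0],0.66],
    [[0,0,0],[0,0,0],0.66],
    [[0,0,0],[0,0,-15],0.66],
    [[0,0,0],[0,0,-30],0.66],
    [[0,0,0],[0,0,-30],0.66],
    [[0,0,8],[0,0,-30],0.4],
    [[0,0,10],[0,0,-30],0.4],
    [[0,0,10],[0,0,-20],0.4],
    [[0,0,10],[0,0,-10],0.4],
    [[0,0,10],[0,0,0],0.4],
  ],
)

```text
t: 7.1
tcp_pos: [0.4419, -0.142, 0.2473]
tcp_rot: [0.001, 0.897, 0.441, 0.001]
wrist_force: [-0.1, -0.5, 0.3]
gripper_width: 0.0528
gripper_force: 0.0
```

```bash
python3 - <<'E'
from h import *
s=env.get_state();print(s["t"],s["tcp_pos"],s["gripper_width"])
p=env.capture("top");q=env.capture("side")
for n,c in(("t",p),("s",q)):
  for l in("tamper","tamper_grip","leveller","drawer_handle"): print(n,l,[(np.round(d["bbox"],1).tolist(),round(d["score"],2)) for d in env.boxes_of(c,l)[:2]])
  for k in(-1,1):
    X=np.array([.441,-.144,0])+.142*CX+k*.065*CY;print([proj(c,X+Z*z).round(0).tolist() for z in(.054,.09,.114)])
a=cv2.resize(p["frame"][150:270,270:440],None,fx=2.35,fy=3);b=cv2.resize(q["frame"][150:300,230:400],None,fx=2.35,fy=2.4)
cv2.imwrite("pics/b.png",np.hstack([a,b])[:,:,::-1])
E
```

```text
7.1 [ 0.44193009 -0.14200732  0.24734514] 0.05282508691720697
t tamper [([388.9, 243.4, 20.2, 19.9], 0.56)]
t tamper_grip [([390.5, 242.9, 26.4, 21.7], 0.74)]
t leveller [([341.8, 250.8, 21.5, 21.3], 0.82)]
t drawer_handle [([369.2, 251.1, 127.5, 101.1], 0.72)]
[[387.0, 242.0], [388.0, 241.0], [389.0, 240.0]]
[[341.0, 250.0], [341.0, 248.0], [341.0, 248.0]]
s tamper []
s tamper_grip [([266.2, 226.1, 21.2, 31.2], 0.55)]
s leveller [([306.6, 249.6, 27.2, 21.8], 0.96)]
s drawer_handle [([299.6, 236.9, 129.1, 107.8], 0.79)]
[[267.0, 231.0], [267.0, 220.0], [266.0, 212.0]]
[[307.0, 249.0], [308.0, 238.0], [308.0, 231.0]]
```

View pics/b.png

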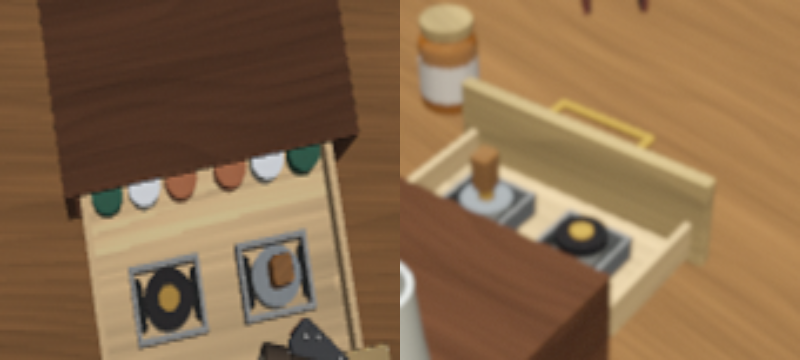

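```bash
cat >> h.py <<'E'
TAMP=Ro.from_matrix(np.c_[CX,-CY,-Z])
E
python3 - <<'E'
from h import *
rows([.5926,-.1818,.17],TAMP,6)
E
```

```text
[[-0.0, 0.0, 7.0], [10.0, 24.0, 13.0]]
[[-0.0, 0.0, 7.0], [13.0, 23.0, 13.0]]
[[-0.0, 0.0, 7.0], [16.0, 21.0, 13.0]]
[[-0.0, 0.0, 7.0], [18.0, 19.0, 13.0]]
[[-0.0, 0.0, 7.0], [20.0, 16.0, 13.0]]
[[-0.0, 0.0, 7.0], [22.0, 14.0, 13.0]]
```

Call:
send_rows(
  increments=[
    [[0,0,7],[10,24,4],0.4],
    [[0,0,7],[13,23,8],0.4],
    [[0,0,7],[16,21,12],0.4],
    [[0,0,7],[18,19,16],0.4],
    [[0,0,7],[20,16,18],0.4],
    [[0,0,7],[22,14,18],0.4],
    [[0,0,0],[0,0,0],0.4],
    [[0,0,0],[0,0,0],0.4],
    [[0,0,0],[0,0,0],0.4],
    [[0,0,0],[0,0,0],0.4],
  ],
)

```text
t: 8.85
tcp_pos: [0.5931, -0.182, 0.1706]
tcp_rot: [0.0, 0.996, 0.093, 0.001]
wrist_force: [0.4, -0.1, -0.6]
gripper_width: 0.0528
gripper_force: 0.0
```

```bash
python3 - <<'E'
from h import *
print(togo([.5926,-.1818,.071],TAMP))
q=env.capture("side")
print([(np.round(d["bbox"],1).tolist(),round(d["score"],2)) for d in env.boxes_of(q,"tamper_grip")[:2]],proj(q,[.5926,-.1818,.114]))
b=cv2.resize(q["frame"][150:290,210:350],None,fx=4,fy=4)
cv2.imwrite("pics/c.png",b[:,:,::-1])
E
```

```text
(array([ 0. , -0.1,  0.1]), array([-0.5, -0.3, 99.6]))
[([265.6, 226.0, 22.1, 31.0], 0.7)] [266.27040033 212.22686756]
```

View pics/c.png

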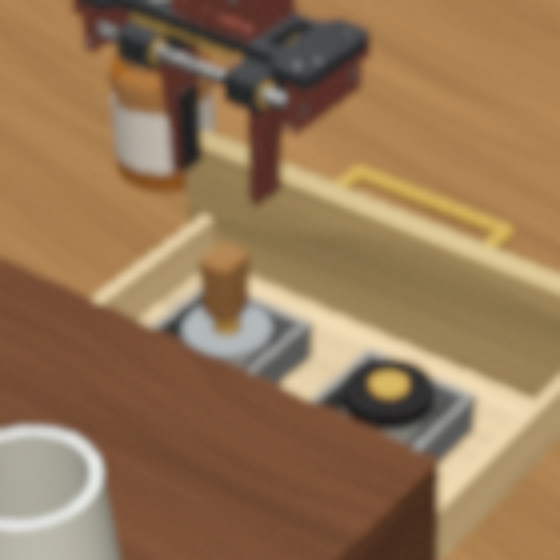

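The tamper handle top is at (225,250) in the crop, which is (266,212) in the frame and matches my estimate. The fingers straddle it, so I'll go down and grip.

Call:
send_rows(
  increments=[
    [[0,0,0],[0,0,12],0.4],
    [[0,0,0],[0,0,20],0.4],
    [[0,0,0],[0,0,20],0.4],
    [[0,0,0],[0,0,20],0.4],
    [[0,0,0],[0,0,17],0.4],
    [[0,0,0],[0,0,10],0.4],
    [[0,0,0],[0,0,0],0.4],
    [[0,0,0],[0,0,0],0.6],
    [[0,0,0],[0,0,0],0.8],
    [[0,0,0],[0,0,0],1],
  ],
  squeeze=55,
)

```text
t: 10.2
tcp_pos: [0.5939, -0.1831, 0.0714]
tcp_rot: [0.001, 0.996, 0.093, 0.001]
wrist_force: [2.3, -7.1, -1.1]
gripper_width: 0.0262
gripper_force: 4.0
```

Call:
send_rows(
  increments=[
    [[0,0,0],[0,0,0],1],
    [[0,0,0],[0,0,0],1],
    [[0,0,0],[0,0,0],1],
    [[0,0,0],[0,0,0],1],
    [[0,0,0],[0,0,0],1],
    [[0,0,0],[0,0,0],1],
    [[0,0,0],[0,0,0],1],
    [[0,0,0],[0,0,0],1],
    [[0,0,0],[0,0,0],1],
    [[0,0,0],[0,0,0],1],
  ],
)

```text
t: 11.45
tcp_pos: [0.5939, -0.1838, 0.0714]
tcp_rot: [0.001, 0.996, 0.093, 0.001]
wrist_force: [1.7, -4.4, 0.5]
gripper_width: 0.0239
gripper_force: 54.8
```

Grip is firm (23.9 mm, 55 N). First lean is to the left, pivoting on the left strip's contact.

Call:
send_rows(
  increments=[
    [[0,0,0],[0,1,0],1],
    [[-1.5,0,0],[0,-0.7,-0.8],1],
    [[-1.5,0,0],[0,-0.7,-0.8],1],
    [[-1.5,0,0],[0,-0.7,-0.8],1],
    [[-1.5,0,0],[0,-0.7,-0.8],1],
    [[-1.5,0,0],[0,-0.7,-0.8],1],
    [[-1.5,0,0],[0,-0.7,-0.8],1],
    [[-1,0,0],[0,-0.5,-0.5],1],
    [[0,0,0],[0,0,0],1],
    [[0,0,0],[0,0,0],1],
  ],
  squeeze=60,
)

```text
t: 12.7
tcp_pos: [0.5924, -0.1782, 0.076]
tcp_rot: [0.088, 0.992, 0.092, 0.008]
wrist_force: [-0.4, -4.4, 4.2]
gripper_width: 0.0241
gripper_force: 59.7
```

```bash
cat >> h.py <<'E'
def rep():
    s=env.get_state();w=np.degrees((TAMP.inv()*rot(s)).as_rotvec())
    r=rot(s);g=np.array(s["tcp_pos"])-r.apply([0,0,1])*.047*-1
    d=g-np.array([.5926,-.1818,.024])
    print("t",s["t"],"lean",w.round(1),"foot d(cx,cy,z)mm",(np.array([d@CX,d@CY,d[2]])*1000).round(1),"F",np.round(s["wrist_force"],1),"M",np.round(s["torque"],2),s["gripper_width"])
E
python3 - <<'E'
from h import *
rep()
q=env.capture("side")
cv2.imwrite("pics/d.png",cv2.resize(q["frame"][170:270,210:330],None,fx=5,fy=5)[:,:,::-1])
E
```

```text
t 12.7 lean [-10.1  -0.   -0. ] foot d(cx,cy,z)mm [ 0.5 -4.7  5.7] F [-0.4 -4.4  4.2] M [-1.28  0.07 -0.08] 0.024110777407153037
```

View pics/d.png

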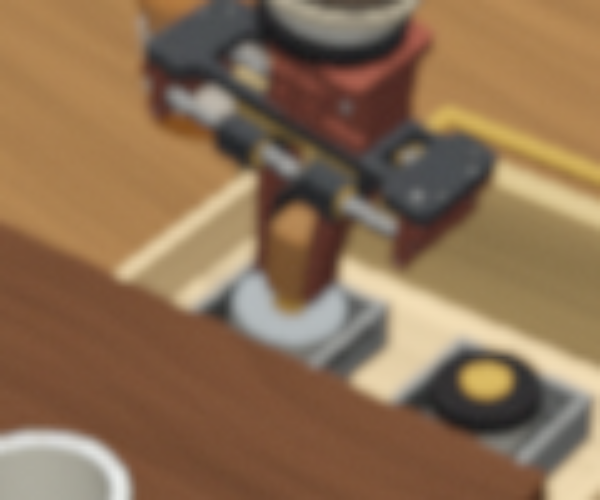

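The picture shows the tool and handle leaning towards the robot's left, with the grip firm and the foot still between the strips. Next I lean right.

Call:
send_rows(
  increments=[
    [[2,0,0],[0,1,-0.9],1],
    [[2,0,0],[0,1,-0.9],1],
    [[2,0,0],[0,1,-0.9],1],
    [[2,0,0],[0,1,-0.9],1],
    [[2,0,0],[0,1,-0.9],1],
    [[2,0,0],[0,1,-0.9],1],
    [[2,0,0],[0,1,-0.9],1],
    [[2,0,0],[0,1,-0.9],1],
    [[2,0,0],[0,1,-0.9],1],
    [[1,0,0],[0,0.5,-0.4],1],
  ],
)

```text
t: 14.0
tcp_pos: [0.5939, -0.1885, 0.0821]
tcp_rot: [-0.078, 0.993, 0.092, -0.008]
wrist_force: [3.3, -7.6, -8.6]
gripper_width: 0.0241
gripper_force: 59.8
```

```bash
python3 -c "
from h import *
rep()"
```

```text
t 14.0 lean [ 8.9 -0.1  0. ] foot d(cx,cy,z)mm [-0.   0.5 11.6] F [ 3.3 -7.6 -8.6] M [-3.11 -1.06  0.02] 0.024110709665147934
```

Call:
send_rows(
  increments=[
    [[-2,0,0],[0,-1.2,-0.9],1],
    [[-2,0,0],[0,-1.2,-0.9],1],
    [[-2,0,0],[0,-1.2,-0.9],1],
    [[-2,0,0],[0,-1.2,-0.9],1],
    [[-2,0,0],[0,-1.2,-0.9],1],
    [[-2,0,0],[0,-1.2,-0.9],1],
    [[-2,0,0],[0,-1.2,-0.9],1],
    [[-2,0,0],[0,-1.2,-0.9],1],
    [[-2,0,0],[0,-1.2,-0.9],1],
    [[0,0,0],[0,0,0],1],
  ],
)

```text
t: 15.25
tcp_pos: [0.5917, -0.1782, 0.0917]
tcp_rot: [0.08, 0.992, 0.092, 0.007]
wrist_force: [3.7, -9.6, -6.1]
gripper_width: 0.0235
gripper_force: 59.8
```

```bash
python3 -c "
from h import *
rep()
q=env.capture('side')
cv2.imwrite('pics/e.png',cv2.resize(q['frame'][170:270,210:330],None,fx=5,fy=5)[:,:,::-1])"
```

```text
t 15.25 lean [-9.2 -0.1 -0. ] foot d(cx,cy,z)mm [-0.3 -3.8 21.3] F [ 3.7 -9.6 -6.1] M [-2.42 -0.77  0.11] 0.023542390435378254
```

View pics/e.png

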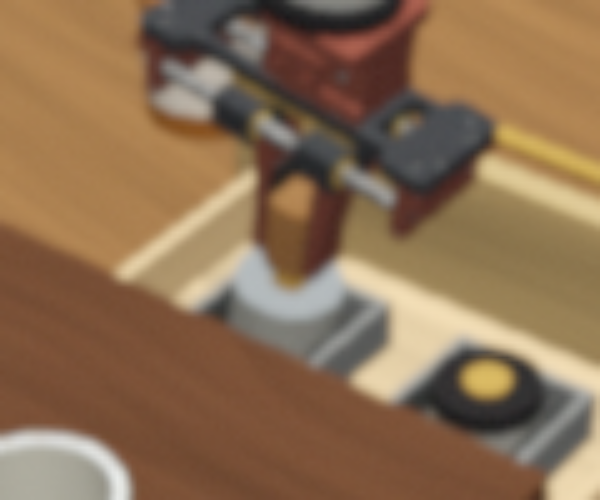

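The foot has clearly risen with the grip, its side wall now showing at about (285,320). One more lean to the right follows.

Call:
send_rows(
  increments=[
    [[2,0,0],[0,1.5,-0.9],1],
    [[2,0,0],[0,1.5,-0.9],1],
    [[2,0,0],[0,1.5,-0.9],1],
    [[2,0,0],[0,1.5,-0.9],1],
    [[2,0,0],[0,1.5,-0.9],1],
    [[2,0,0],[0,1.5,-0.9],1],
    [[2,0,0],[0,1.5,-0.9],1],
    [[2,0,0],[0,1.5,-0.9],1],
    [[1,0,0],[0,0.8,-0.4],1],
    [[0,0,0],[0,0,0],1],
  ],
)

```text
t: 16.55
tcp_pos: [0.5945, -0.1891, 0.1001]
tcp_rot: [-0.07, 0.993, 0.092, -0.007]
wrist_force: [-1.0, 1.0, -3.0]
gripper_width: 0.0237
gripper_force: 59.8
```

```bash
python3 -c "
from h import *
rep()
print(togo([.5926,-.1818,.071+.03+.012],TAMP))"
```

```text
t 16.55 lean [ 8. -0.  0.] foot d(cx,cy,z)mm [ 0.5 -1.  29.6] F [-1.  1. -3.] M [-0.23 -0.01  0.  ] 0.023719770000831197
(array([-8.,  0., -0.]), array([ -0.5,  -9.3, -11.7]))
```

It is free: only its weight is left on the wrist. I'll raise it and bring it upright about 25 mm above the rim.

Call:
send_rows(
  increments=[
    [[0,0,0],[0,-1,-5],1],
    [[-1,0,0],[0,-1,-5],1],
    [[-1,0,0],[0,-1.5,-4],1],
    [[-1.5,0,0],[0,-1.5,-4],1],
    [[-1.5,0,0],[0,-1.5,-3],1],
    [[-1.5,0,0],[0,-1.5,-2],1],
    [[-1.5,0,0],[0,-1.5,-2],1],
    [[0,0,0],[0,0,0],1],
    [[0,0,0],[0,0,0],1],
    [[0,0,0],[0,0,0],1],
  ],
)

```text
t: 17.8
tcp_pos: [0.5932, -0.1826, 0.1259]
tcp_rot: [-0.0, 0.996, 0.092, -0.0]
wrist_force: [0.3, 0.6, -2.7]
gripper_width: 0.0239
gripper_force: 59.8
```

```bash
python3 - <<'E'
from h import *
rep()
q=env.capture('side');p=env.capture('top')
print("predicted leveller centre top (drawer unmoved)",[proj(c,np.array([.441,-.144,.066])+.142*CX+.065*CY).round(1) for c in(q,p)])
for c in(q,p):
  for l in("leveller","tamper","mug","jar"): print(l,[(np.round(d["bbox"],1).tolist(),round(d["score"],2)) for d in env.boxes_of(c,l)[:1]])
a=cv2.resize(q['frame'][160:280,200:330],None,fx=3,fy=3);b=cv2.resize(p['frame'][170:290,290:420],None,fx=3,fy=3)
cv2.imwrite('pics/f.png',np.hstack([a,b])[:,:,::-1])
X=[.5926,-.1818,.024+.055]
print("foot exp",proj(q,X),proj(p,X))
E
```

```text
t 17.8 lean [ 0. -0.  0.] foot d(cx,cy,z)mm [ 0.4 -0.9 54.9] F [ 0.3  0.6 -2.7] M [ 0.03  0.   -0.02] 0.02392176052559567
predicted leveller centre top (drawer unmoved) [array([307.5, 245.5]), array([340.8, 249.3])]
leveller [([311.1, 249.5, 25.1, 22.2], 0.82)]
tamper [([269.0, 215.7, 21.8, 36.6], 0.62)]
mug [([308.4, 247.4, 24.3, 21.9], 0.74)]
jar [([246.8, 183.4, 18.8, 30.9], 0.71)]
leveller [([341.0, 252.0, 18.3, 19.6], 0.86)]
tamper []
mug [([172.4, 267.4, 45.8, 31.6], 0.85)]
jar []
foot exp [266.75538017 223.10802484] [387.76613756 241.05513102]
```

View pics/f.png

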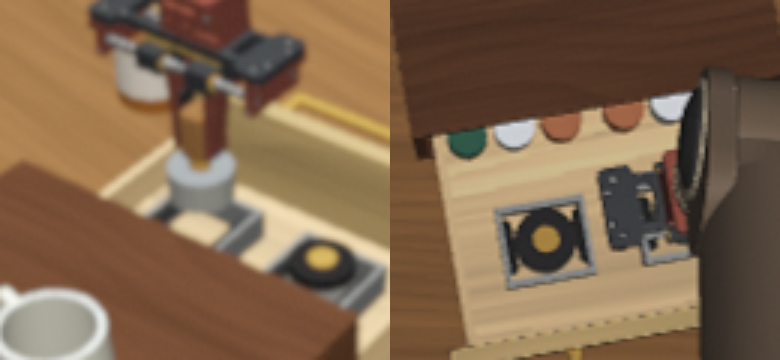

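The drawer hasn't moved, with the leveller still at top-view pixel (341,250). The tamper hangs upright above its empty nest with a gap showing. Handing in.

```bash
python3 -c "
from rig import env
print(env.job_done())"
```

```text
the job is handed in; nothing more can be done
None
```

The job is handed in, and no verdict came back: the drawer is open about 18 cm, and the tamper was rocked free (left, right, left, right at 8–10° each) and is held upright about 25 mm above its own nest's rim; the leveller is in its nest and the arm never went near the mug or jar.

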